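# Stow the document camera

### The job

Put the document camera on the bench away: push its telescoping mast fully home, the thin innermost section first and the middle section after it, keeping the mast standing at its lean while you do so. Then lower the shortened mast, without slamming it, until it lies flat in the saddle on its foot, and let go. Leave the petri dish, the vial and the objective case as they stand.

Things in the scene. Friction and masses are not known exactly. Their poses are not given: they have to be found in the camera images.
- stand: The camera's foot, a grey slab 232 x 104 x 14 mm, too heavy to move. Origin on the bench straight under the mast's hinge. x points from the hinge to the back of the foot, z up; the mast leans, and folds, to -x (to the robot's left, give or take 0.4 rad). The foot runs from x = -186 mm to +46 mm, y = +-52 mm. A fork (two cheeks at y = +-25 mm, up to 72 mm high) carries the hinge; a saddle stands at x = -78 mm, 48 mm high.
- hinge (a point): Centre of the mast's hinge pin, 55 mm above the bench; the pin lies along the foot's y. z of this frame points up along the mast (it turns with the mast), y is the same as the foot's, x is square to the mast, to its back and upper side.
- mast (a joint): Lean of the mast from upright, rad: starts at 0.45 to 0.72, 1.571 when it lies flat in the saddle (stop). A stiff friction hinge: it stays where it is left and yields at 0.55 N m, so presses that do not run along the mast fold it.
- mid_tube (a joint): How far the middle section (24 mm aluminium tube, ribbed black collar 31 mm across, 14 mm long at its upper end) is pushed into the outer one (30 mm tube, collar 36 mm across, whose rim is 104 mm from the hinge), m: about 0 to 0.012 at the start, 0.055 fully home, its collar against the outer collar. Slides with 9 N of friction and stays where it is left.
- inner_tube (a joint): How far the inner section (18 mm tube with the camera head) is pushed into the middle one, m: about 0 to 0.015 at the start, 0.060 fully home, the head against the middle collar. Slides with 5 N of friction and stays where it is left, so a steady push on the end of the head sends this section home first.
- head_end (a point): Centre of the flat upper end face of the camera head, on the mast's axis; z points out along the mast, away from the hinge. The head is a grey rounded block 60 mm along the mast, 44 mm wide (y) and 30 mm thick (x); its lens barrel (26 mm across) sticks out of the front, lower (-x) face. This face is 293 mm from the hinge when both sections are right out, 178 mm when both are home.
- head_back (a point): Centre of the head's flat back face (44 x 60 mm), 15 mm off the mast's axis on its upper side and 30 mm below the end face; same axes as head_end: x points out of the face. With the mast shortened and flat it lies 70 mm above the bench, facing up.
- dish: Closed petri dish 90 mm across, 12 mm high, on the bench under the lens, just in front of the foot; origin at the centre of its underside. Loose; leave alone.
- case: Objective case: upright black cylinder with a grey screw lid, 37 mm across, 62 mm high, beside the foot on its -y side; origin at the centre of its underside. Loose; leave alone.
- vial: Sample vial with a white cap, 26 mm across, 55 mm high, beside the foot on its +y side; origin at the centre of its underside. Loose; leave alone.

How it is judged:
By the outcome, as a careful person would: the job done as asked, in the order asked, and still so for the second after the job is handed in, with the robot touching nothing.
It also fails if it takes over 59 s, if anything falls off the work surface, if the arm or the gripper's body presses on something with over 40 N, if the wrist force passes 120 N, or if a joint passes its speed limit or range.

### The arm

A 7-joint arm with a two-finger parallel gripper is mounted at the origin on a cart in front of the work surface, level with it; the furniture and walls round the work are solid. World frame = base frame: x ahead of the robot, y to its left, z up, the work surface at z = 0. Lengths are in m, angles in degrees, forces in N, time in s.
With the tool pointing down it reaches from about 0.425 to 0.825 m from the base axis. Payload 3.6 kg.
Tool frame: the origin (TCP) lies on the front face of the gripper's body, between the roots of the fingers; the fingertips stand 73 mm ahead of it and the grasp point (between the pads) lies 54 mm ahead of it; z points along the fingers, y is the line along which they close (so a half turn about z gives the same grasp; the last joint's range is limited). The gripper opens to 85 mm and grips with 20 to 120 N. Pads are 22 mm wide; open, the fingers measure 114 mm over their backs; the gripper's body (76 mm by 85 mm) begins 54 mm behind the grasp point. The pads swing forward as they close: fully open they stand 13 mm farther back than shut.
Start: joints at [-68.211, 35.231, -0.722, 81.555, 0.464, 63.22, -2.315], TCP at [0.257, 0.597, 0.304] pointing down, gripper open.
Joint ranges: [-178.69, 178.69], [-17.37, 117.87], [-77.05, 75.6], [15.02, 138.74], [-78.02, 258.01], [0.78, 113.62], [-162.83, 162.83]. Speed limits (degrees/s): [159.86, 159.86, 180, 180, 180, 180, 180].

### API

Orientations are given as a 3x3 rotation matrix whose columns are the frame's x, y, z axes.
In Python, from workcell import telemetry, camera, camera_model, sign_off gives the robot as it stands. The module is installed in compiled form; this text tells all that it offers.
- The arm moves only by the tool drive_tool, never from a script. Its argument "targets" is a list of rows, each a list of 4 numbers: the shift along the world's x, y, z in cm, then the turn about the world's z in degrees. In form: [[x, y, z, twist], ...]. A call has 1 to 20 rows; each row is the pose to reach, as a shift and turn from the pose commanded when the call began; what a row does not reach only later rows make up. A row lasts 1/12 s, in which the tool goes at most 41.7 mm and 7.16 degrees, less where a joint would pass 70% of its speed; a pose out of reach is approached as far as the arm can. A call with a gripper value outside its range is refused whole. "hand" is the gripper's target within -1 to 1 (fully open at 1, half-way at 0, shut at -1), set as the call begins (left out, the last holds). The fingers move at their own pace and stop on an object; "squeeze" is the grip in N (left out, the last holds). Time passes only in rows, so rows that repeat a pose let the fingers close. It gives the time, the measured TCP pose, the force, the opening and the grip force at its end, in the units of the state.
- telemetry.read_state(): the state, without advancing time (a new reading comes with each control period).
- camera(name): name is "scene" or "top"; returns the picture (400x640x3 uint8, blue, green, red); there is no depth.
- camera_model(name): a dict with "fx", "fy", "cx", "cy" (pixels), "origin" and "attitude" of the camera in the world. Camera axes: x right, y down, z forward; pixel columns grow to the right and rows downward; lengths in m; the calibration is good to about 2 mm. A picture is of the moment at which its call begins. camera_model takes no time and is no camera call.
- sign_off(): hands the job in; it is judged then, once.
The state is a dict: "t": time; "qpos": joint angles; "qd": joint speeds; "effort": joint torques, N m; "tool_pos": TCP position; "orientation": TCP orientation; "contact_force": force on the tool from outside, world axes, zero at the start; "ft_torque": the same for the moment, N m; "width": opening from 0.0 (shut) to 1.0 (fully open); "grasp_force": force on a finger pad.
Only numpy, scipy, OpenCV 4.12 (cv2) and the standard library are available. Lean on these libraries where they do the work, as an engineer would, in place of code of your own. Each camera call takes 0.05 s, during which the arm holds its last target. There are 200 camera calls.

## Working session

There is one attempt and no reset: what is moved stays moved. The work goes in short steps, Python scripts to look and compute and a tool call to move; the robot and the scene stay as the last step left them, time stands still between calls to the robot, and variables do not carry over. Pictures are saved under pics/ and viewed, at most 10 in all, crops included, and the job is handed in when it is done.

Besides the shell and the picture viewer there is one more tool, called after ">>>" as name([rows], argument=value, ...), one row to a line, values as JSON. drive_tool: Moves the arm, as the interface text tells. Its arguments: {"type":"object","properties":{"targets":{"type":"array","items":{"type":"array","items":{"type":"number"}}},"hand":{"type":"number"},"squeeze":{"type":"number"}},"required":["targets"]}

```bash
mkdir -p pics
python3 - <<'E'
from workcell import *
import cv2
for n in("scene","top"):
    cv2.imwrite(f"pics/{n}0.png",camera(n)); print(camera_model(n))
s=telemetry.read_state();print(s['t'],s['tool_pos'],s['orientation'],s['width'])
E
```

```text
{'fx': 468.16274421117885, 'fy': 468.16274421117885, 'cx': 321.2304662318344, 'cy': 196.23346436457788, 'origin': array([ 0.27548584, -0.67624301,  0.93669926]), 'attitude': array([[ 0.9022435 , -0.30511522,  0.30473163],
       [-0.43083455, -0.66794154,  0.60682426],
       [ 0.01839159, -0.67879216, -0.73410009]])}
{'fx': 384.2844524966536, 'fy': 384.2844524966536, 'cx': 317.1361727120317, 'cy': 203.06929795983336, 'origin': array([ 0.47108346, -0.06863513,  1.16497609]), 'attitude': array([[-0.00378348, -0.99473127,  0.10244694],
       [-0.99997175,  0.00442887,  0.00607307],
       [-0.0064948 , -0.10242107, -0.99471993]])}
0.1 [0.25694735 0.59648818 0.30282672] [[-9.18410328e-01  3.95628070e-01 -9.48712196e-04]
 [ 3.95629207e-01  9.18407773e-01 -2.16654189e-03]
 [ 1.41598675e-05 -2.36511270e-03 -9.99997203e-01]] 1.0007683650174404
```

View pics/scene0.png

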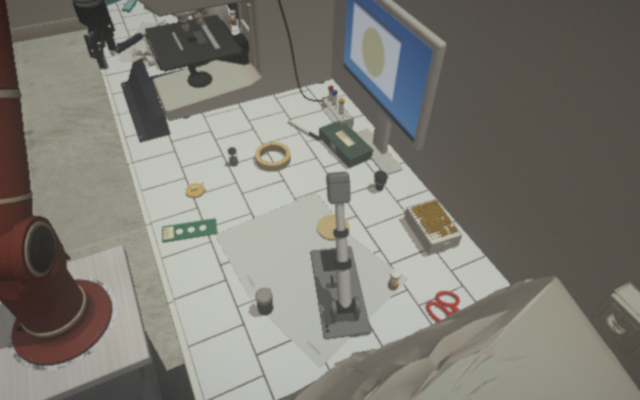

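View pics/top0.png

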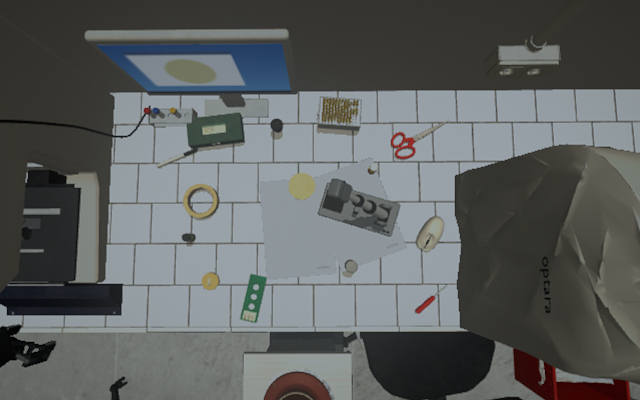

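The stand is near top pixel (360,205) and leans to image left. The vial is at about (372,170), the case at (351,267) and the dish at (302,186). I'll zoom in on both views.

Run:
```python
import cv2,numpy as np
a=cv2.imread("pics/top0.png")[150:290,280:420]; b=cv2.imread("pics/scene0.png")[165:345,250:410]
a=cv2.resize(a,None,fx=4,fy=4,interpolation=cv2.INTER_CUBIC)
cv2.imwrite("pics/topz.png",cv2.convertScaleAbs(a,alpha=1.6,beta=10))
b=cv2.resize(b,None,fx=3.3,fy=3.3,interpolation=cv2.INTER_CUBIC)
cv2.imwrite("pics/scz.png",cv2.convertScaleAbs(b,alpha=1.6,beta=10))
```

```text
(no output)
```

View pics/topz.png

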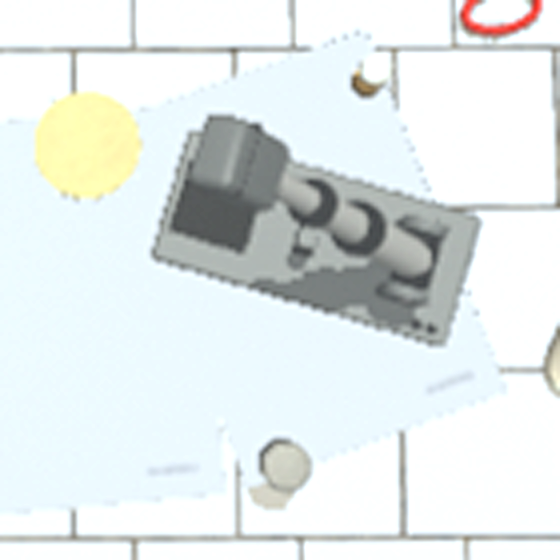

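View pics/scz.png

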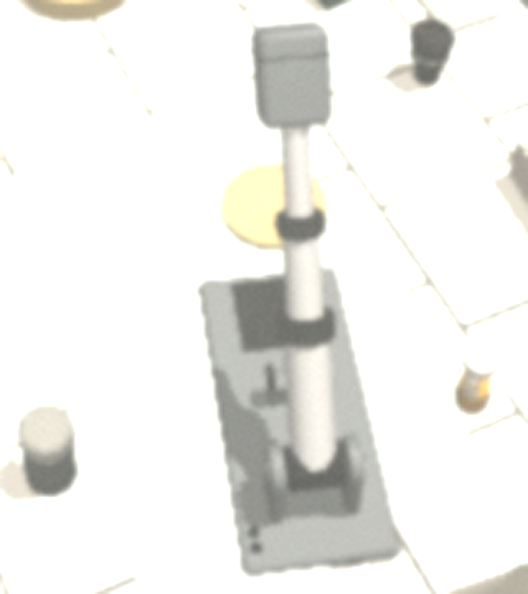

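The top crop (4x, offset 280,150) shows foot corners at (153,258), (443,345), (480,212) and (190,130). In both crops the outer and mid collars are clear, at (358,228) and (315,200) in top and (306,327) and (301,224) in scene, and so is the head.

```bash
cat > h.py <<'E'
import numpy as np, cv2
from workcell import *
def ray(n,p):
    m=camera_model(n); d=m['attitude']@np.array([(p[0]-m['cx'])/m['fx'],(p[1]-m['cy'])/m['fy'],1]); return m['origin'],d/np.linalg.norm(d)
def onz(n,p,z):
    o,d=ray(n,p); return o+d*(z-o[2])/d[2]
def tri(p,q):
    o1,d1=ray("top",p);o2,d2=ray("scene",q)
    s=np.linalg.lstsq(np.c_[d1,-d2],o2-o1,rcond=None)[0]
    a,b=o1+s[0]*d1,o2+s[1]*d2; return (a+b)/2,np.linalg.norm(a-b)
T=lambda x,y:(280+(x+.5)/4-.5,150+(y+.5)/4-.5)
S=lambda x,y:(250+(x+.5)/3.3-.5,165+(y+.5)/3.3-.5)
E
python3 - <<'E'
from h import *
np.set_printoptions(precision=4,suppress=True)
# model corners in foot frame: ( -x,+y? )
loc=np.array([[-.186,-.052],[.046,-.052],[.046,.052],[-.186,.052]])
# -x = image left/+y world ; foot y = z x x
tc=[(153,258),(443,345),(480,212),(190,130)]
sc=[(202,288),(245,570),(398,548),(335,272)]
def fit(W):
    mu,ml=W.mean(0),loc.mean(0); H=(loc-ml).T@(W-mu)
    th=np.arctan2(H[0,1]-H[1,0],H[0,0]+H[1,1]); R=np.array([[np.cos(th),-np.sin(th)],[np.sin(th),np.cos(th)]])
    t=mu-R@ml; return th,t,(W-(loc@R.T+t))*1000,R
P=[]
for n,c,f in(("top",tc,T),("scene",sc,S)):
    W=np.array([onz(n,f(*p),.014)[:2] for p in c]); th,t,res,R=fit(W); P.append((th,t)); print(n,th,t,res.round(1).tolist())
th=(P[0][0]+P[1][0])/2;t=(P[0][1]+P[1][1])/2
R=np.array([[np.cos(th),-np.sin(th)],[np.sin(th),np.cos(th)]])
print("use",th,np.degrees(th),t)
for nm,p,q in(("outer",(358,228),(306,327)),("mid",(315,200),(301,224)),("headback",(263,165),(293,90))):
    w,e=tri(T(*p),S(*q)); l=R.T@(w[:2]-t); r=np.hypot(l[0],w[2]-.055)
    print(nm,w,"miss",e,"local",l,"r",r,"lean",np.arctan2(-l[0],w[2]-.055))
for nm,q,z in(("dish",T(88,146),.012),("case",T(285,464),.062),("vial",T(375,70),.055)):
    w=onz("top",q,z);print(nm,w,R.T@(w[:2]-t))
q=S(478,366);w=onz("scene",q,.055);print("vial sc",w,R.T@(w[:2]-t))
q=S(47,432);w=onz("scene",q,.062);print("case sc",w,R.T@(w[:2]-t))
s=telemetry.read_state()['orientation'];print("tool yaw of y axis",np.degrees(np.arctan2(s[1,1],s[0,1])),"foot y dir",np.degrees(th)+90)
E
```

```text
top -1.8605606335425737 [ 0.5524 -0.2533] [[0.5, -3.5], [0.9, 3.0], [0.8, 2.6], [-2.2, -2.1]]
scene -1.8732268803690197 [ 0.5502 -0.2552] [[0.8, -6.4], [2.8, 3.5], [-0.5, 6.4], [-3.1, -3.5]]
use -1.8668937569557968 -106.96513307288923 [ 0.5513 -0.2543]
outer [ 0.5668 -0.2022  0.1342] miss 0.0004263591831506961 local [-0.0544 -0.0004] r 0.0960346471489229 lean 0.6016109758542583
mid [ 0.5788 -0.1674  0.1916] miss 0.0019272100211994336 local [-0.0911  0.0009] r 0.16416645786140122 lean 0.5881799213719396
headback [ 0.59   -0.1289  0.2696] miss 0.0038822360142020808 local [-0.1312  0.0004] r 0.25155081360014464 lean 0.5485756696628513
dish [ 0.6417 -0.0148  0.012 ] [-0.2554  0.0166]
case [ 0.4059 -0.1569  0.062 ] [-0.0507 -0.1675]
vial [ 0.6905 -0.227   0.055 ] [-0.0667  0.1252]
vial sc [ 0.6862 -0.2322  0.055 ] [-0.0605  0.1226]
case sc [ 0.4042 -0.1617  0.062 ] [-0.0456 -0.1677]
tool yaw of y axis 66.69478004428214 foot y dir -16.96513307288923
```

>>> drive_tool([
  [1,-2.5,3,-3],
  [3,-6.5,5.5,-8],
  [5,-10.5,7.5,-12.5],
  [6.9,-14.5,9,-17],
  [8.8,-18.5,9.7,-21.5],
  [10.6,-22.5,9.7,-26],
  [12.5,-26.5,9.7,-31],
  [14.4,-30.5,9.7,-35.5],
  [16.2,-34.5,9.7,-40],
  [18.1,-38.5,9.7,-45],
  [20,-42.5,9.7,-49.5],
  [21.9,-46.5,9.7,-54],
  [23.8,-50.5,9.7,-59],
  [25.6,-54.5,9.7,-63.5],
  [27.5,-58.5,9.7,-68],
  [29.4,-62.5,9.7,-73],
  [31.2,-66.3,9.7,-78],
  [32.6,-69.3,9.7,-81.5],
  [33.6,-71.5,9.7,-83.7],
  [33.6,-71.5,9.7,-83.7],
], hand=1, squeeze=40)

```text
t: 1.77
tool_pos: [0.5934, -0.1229, 0.4002]
orientation: [[0.298, 0.954, -0.001], [0.954, -0.298, -0.003], [-0.003, -0.0, -1.0]]
contact_force: [0.0, -0.2, 0.4]
width: 0.999
grasp_force: 0.0
```

Run:
```python
from h import *
s=telemetry.read_state();print(s['t'],s['tool_pos'],s['orientation'].round(4),s['contact_force'],s['qpos'])
o=s['orientation'];print(np.degrees(np.arctan2(o[1,1],o[0,1])))
a=camera("top")[100:260,250:410];b=camera("scene")[90:250,270:430]
f=lambda i:cv2.convertScaleAbs(cv2.resize(i,(400,400),interpolation=cv2.INTER_CUBIC),alpha=1.6)
cv2.imwrite("pics/c1.png",np.hstack([f(a),f(b)]))
```

```text
1.7667 [ 0.59342281 -0.12285744  0.4001829 ] [[ 2.982e-01  9.545e-01 -1.100e-03]
 [ 9.545e-01 -2.982e-01 -3.100e-03]
 [-3.300e-03 -1.000e-04 -1.000e+00]] [ 0.0269778  -0.18699457  0.39212343] [ -7.96398871  29.18179422  29.78637617  80.99675505 -14.42485877
  73.65077116   5.38083116]
-17.350495668367902
```

View pics/c1.png

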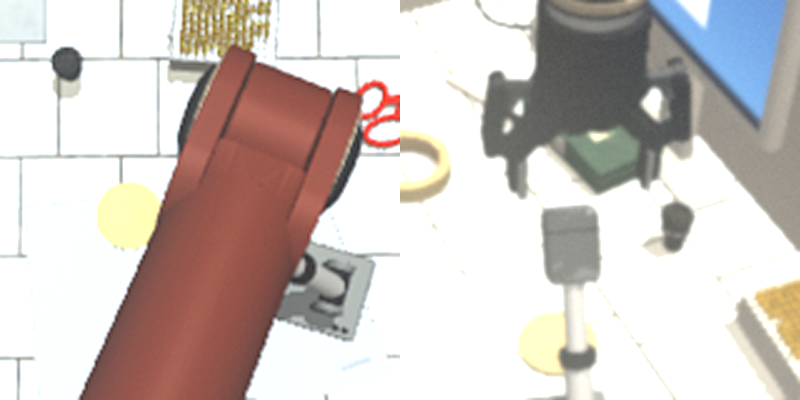

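The scene half shows the open fingers at (518,190) and (650,180), straddling the head at (572,245). The alignment looks good, so I'll go down.

>>> drive_tool([
  [0,0,-1.5,0],
  [0,0,-3,0],
  [0,0,-4.5,0],
  [0,0,-6,0],
  [0,0,-7.3,0],
  [0,0,-8.3,0],
  [0,0,-8.6,0],
  [0,0,-8.6,0],
  [0,0,-8.6,0],
])

```text
t: 2.62
tool_pos: [0.5934, -0.1178, 0.3154]
orientation: [[0.292, 0.956, 0.001], [0.956, -0.292, 0.0], [0.0, 0.001, -1.0]]
contact_force: [1.3, 0.6, 0.7]
width: 1.0
grasp_force: 0.0
```

>>> drive_tool([
  [0,0,-8.6,0],
], hand=0.9)

```text
t: 2.7
tool_pos: [0.5984, -0.12, 0.2822]
orientation: [[0.292, 0.956, 0.021], [0.956, -0.292, -0.004], [0.002, 0.022, -1.0]]
contact_force: [0.7, 2.3, 7.8]
width: 0.949
grasp_force: 0.0
```

I slipped there: that row was relative, so it sent the tool about 4 cm too low. I'll back up now.

>>> drive_tool([
  [0,0,4.2,0],
  [0,0,6.0,0],
  [0,0,8.5,0],
  [0,0,10,0],
  [0,0,11.5,0],
  [0,0,12.7,0],
  [0,0,12.7,0],
  [0,0,12.7,0],
], hand=1)

```text
t: 3.37
tool_pos: [0.5934, -0.1183, 0.4014]
orientation: [[0.292, 0.956, 0.003], [0.956, -0.292, -0.0], [0.0, 0.003, -1.0]]
contact_force: [0.0, -0.6, 0.1]
width: 0.996
grasp_force: 0.0
```

Run:
```python
from h import *
s=telemetry.read_state();print(s['t'],s['tool_pos'],s['contact_force'])
b=camera("scene");cv2.imwrite("pics/s2.png",b);b=b[165:345,250:410]
f=lambda i:cv2.convertScaleAbs(cv2.resize(i,None,fx=3.3,fy=3.3,interpolation=cv2.INTER_CUBIC),alpha=1.6,beta=10)
cv2.imwrite("pics/s2z.png",f(b))
```

```text
3.3667 [ 0.5933513  -0.11829102  0.40143645] [ 0.00205327 -0.6359309   0.14119951]
```

View pics/s2z.png

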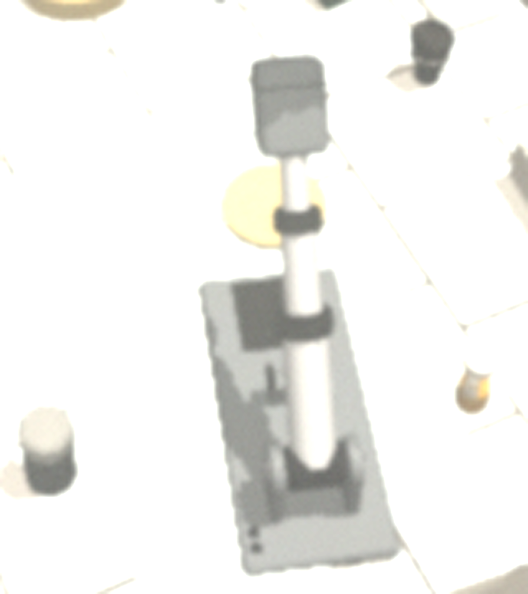

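The slip pushed the inner section in partway, which is the right direction, and changed the lean slightly. The head back centre is now at about (291,118) in the scene crop, the mid collar at (298,219) and the outer collar at (305,321). I'll work out the lean again.

Run:
```python
from h import *
from scipy.optimize import brentq
th=-1.8669;t=np.array([.5513,-.2543]);u=-np.array([np.cos(th),np.sin(th)])
m=camera_model("scene")
def row(r,L,off=0):
    h=r*np.sin(L)-off*np.cos(L); z=.055+r*np.cos(L)+off*np.sin(L)
    c=m['attitude'].T@(np.r_[t+u*h,z]-m['origin']); return m['cy']+m['fy']*c[1]/c[2]
for nm,r,y0,y1 in(("outer",.096,327,321),("mid",.164,224,219)):
    for y in(y0,y1):
        print(nm,y,brentq(lambda L:row(r,L)-S(0,y)[1],.2,1.2))
for L,y in((.6,90),(.6,118),(.65,118),(.7,118)): print(L,y,brentq(lambda r:row(r,L,.015)-S(0,y)[1],.1,.35))
```

```text
outer 327 0.6012639516546731Traceback (most recent call last):
  File "<stdin>", line 10, in <module>
    r = _zeros._brentq(f, a, b, xtol, rtol, maxiter, args, full_output, disp)
ValueError: f(a) and f(b) must have different signs
```

The scene ray can't resolve the lean here, so I'll move the arm aside for a top view.

>>> drive_tool([
  [0,4,1,0],
  [0,8,1,0],
  [0,12,1,0],
  [0,16,1,0],
  [0,20,1,0],
  [0,23,1,0],
  [0,23,1,0],
])

```text
t: 4.0
tool_pos: [0.5922, 0.1227, 0.4079]
orientation: [[0.278, 0.961, -0.004], [0.961, -0.278, 0.007], [0.005, -0.006, -1.0]]
contact_force: [-0.9, 0.7, 0.6]
width: 1.0
grasp_force: 0.0
```

Run:
```python
from h import *
a=camera("top")[150:290,280:420];b=camera("scene")[165:345,250:410]
f=lambda i,k:cv2.convertScaleAbs(cv2.resize(i,None,fx=k,fy=k,interpolation=cv2.INTER_CUBIC),alpha=1.6,beta=10)
cv2.imwrite("pics/t3z.png",f(a,4));cv2.imwrite("pics/s3z.png",f(b,3.3))
```

```text
(no output)
```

View pics/t3z.png

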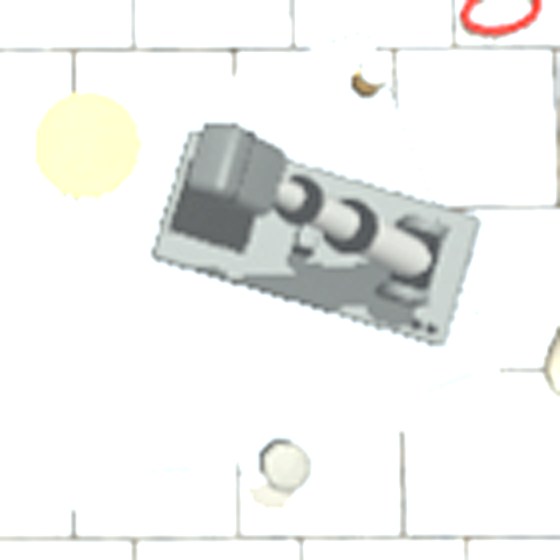

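In top, the outer collar is now at (350,226), the mid collar at (301,198) and the head's back face at about (258,172). The mast leans a bit more than before.

Run:
```python
from h import *
np.set_printoptions(precision=4,suppress=True)
th=-1.8669;t=np.array([.5513,-.2543]);u=-np.array([np.cos(th),np.sin(th)])
for nm,p,q in(("outer",(350,226),(305,321)),("mid",(301,198),(298,219)),("headback",(258,172),(291,118))):
    w,e=tri(T(*p),S(*q));h=(w[:2]-t)@u;print(nm,w,e,"r",np.hypot(h,w[2]-.055),"lean",np.arctan2(h,w[2]-.055))
L=.68
for L in(.66,.69):
  for r in(.23,.148): print(L,r,t+u*r*np.sin(L),.055+r*np.cos(L))
s=telemetry.read_state();print(s['tool_pos'])
```

```text
outer [ 0.5685 -0.1971  0.1329] 6.602984331607444e-05 r 0.09819492700534141 lean 0.6544949835490577
mid [ 0.581  -0.1591  0.1858] 0.0014423873636755593 r 0.16447848681680988 lean 0.6510221141120073
headback [ 0.5898 -0.1278  0.2437] 0.002650850819289765 r 0.23043875889284493 lean 0.6109770098765562
0.66 0.23 [ 0.5924 -0.1194] 0.23669821324439397
0.66 0.148 [ 0.5778 -0.1675] 0.17191885026161002
0.69 0.23 [ 0.594  -0.1143] 0.23238658344933452
0.69 0.148 [ 0.5788 -0.1642] 0.16914441021957177
[0.5927 0.1139 0.4087]
```

>>> drive_tool([
  [0,-4,0,0],
  [0,-8,0,0],
  [0,-12,0,0],
  [0,-16,0,0],
  [0,-20,0,0],
  [0,-22.5,0,0],
  [0,-23.2,0,0],
  [0,-23.2,-1.5,0],
  [0,-23.2,-3.5,0],
  [0,-23.2,-5.5,0],
  [0,-23.2,-7.5,0],
  [0,-23.2,-9.5,0],
  [0,-23.2,-11,0],
  [0,-23.2,-11.8,0],
  [0,-23.2,-12.1,0],
  [0,-23.2,-12.1,0],
  [0,-23.2,-12.1,0],
])

```text
t: 5.52
tool_pos: [0.5935, -0.1206, 0.2901]
orientation: [[0.293, 0.956, 0.001], [0.956, -0.293, -0.0], [-0.0, 0.002, -1.0]]
contact_force: [0.1, -0.3, 0.1]
width: 0.998
grasp_force: 0.0
```

Now I'll close on the head while holding position, with zero shifts.

>>> drive_tool([
  [0,0,0,0],
  [0,0,0,0],
  [0,0,0,0],
  [0,0,0,0],
  [0,0,0,0],
  [0,0,0,0],
  [0,0,0,0],
  [0,0,0,0],
], hand=-1, squeeze=40)

```text
t: 6.18
tool_pos: [0.5932, -0.1199, 0.2896]
orientation: [[0.292, 0.956, 0.0], [0.956, -0.292, 0.0], [0.0, 0.0, -1.0]]
contact_force: [-0.7, -0.3, 2.0]
width: 0.517
grasp_force: 31.3
```

>>> drive_tool([
  [-0.05,-0.2,-0.25,0],
  [-0.12,-0.4,-0.55,0],
  [-0.18,-0.6,-0.8,0],
  [-0.25,-0.8,-1.1,0],
  [-0.3,-1.0,-1.4,0],
  [-0.37,-1.2,-1.65,0],
  [-0.43,-1.4,-1.95,0],
  [-0.5,-1.6,-2.2,0],
])

```text
t: 6.85
tool_pos: [0.5881, -0.1364, 0.267]
orientation: [[0.293, 0.956, 0.0], [0.956, -0.293, -0.0], [-0.0, 0.0, -1.0]]
contact_force: [-0.9, 0.5, 5.3]
width: 0.512
grasp_force: 31.5
```

>>> drive_tool([
  [-0.05,-0.2,-0.25,0],
  [-0.12,-0.4,-0.55,0],
  [-0.18,-0.6,-0.8,0],
  [-0.25,-0.8,-1.1,0],
  [-0.3,-1.0,-1.4,0],
  [-0.37,-1.2,-1.65,0],
  [-0.43,-1.4,-1.95,0],
  [-0.5,-1.6,-2.2,0],
])

```text
t: 7.52
tool_pos: [0.5833, -0.1521, 0.2458]
orientation: [[0.292, 0.956, 0.001], [0.956, -0.292, 0.001], [0.001, 0.001, -1.0]]
contact_force: [-1.5, 3.7, 8.5]
width: 0.511
grasp_force: 32.3
```

>>> drive_tool([
  [-0.05,-0.2,-0.25,0],
  [-0.12,-0.4,-0.5,0],
  [-0.18,-0.6,-0.75,0],
  [-0.25,-0.8,-1.0,0],
  [-0.3,-1.0,-1.25,0],
  [-0.37,-1.2,-1.5,0],
  [-0.43,-1.4,-1.75,0],
  [-0.5,-1.6,-2.0,0],
])

```text
t: 8.18
tool_pos: [0.5784, -0.1675, 0.2256]
orientation: [[0.292, 0.956, 0.001], [0.956, -0.292, 0.001], [0.001, 0.0, -1.0]]
contact_force: [-0.6, 2.8, 7.1]
width: 0.511
grasp_force: 31.9
```

>>> drive_tool([
  [-0.04,-0.12,-0.17,0],
  [-0.07,-0.23,-0.32,0],
  [-0.11,-0.35,-0.48,0],
  [-0.14,-0.46,-0.64,0],
])

```text
t: 8.52
tool_pos: [0.5779, -0.1699, 0.2207]
orientation: [[0.292, 0.957, 0.002], [0.957, -0.292, 0.006], [0.006, 0.0, -1.0]]
contact_force: [-1.9, 10.7, 22.5]
width: 0.511
grasp_force: 35.0
```

The force reached 25 N at the stop, well above the 9 N sliding friction, so both sections are home. Next I'll compute a lowering arc that keeps a slight inward bias.

Run:
```python
import numpy as np
s0=np.array([.0857,.1112]);r=.1412
for a in np.r_[.657:1.571:19j][1:]:
    h,z=r*np.sin(a),r*np.cos(a);d=h-s0[0];print(np.round([d*29.18,d*95.65,(z-s0[1])*100],2).tolist(),end=",")
```

```text
[0.18, 0.58, -0.39],[0.33, 1.09, -0.87],[0.48, 1.58, -1.38],[0.62, 2.04, -1.91],[0.75, 2.47, -2.46],[0.88, 2.88, -3.04],[0.99, 3.26, -3.64],[1.1, 3.61, -4.26],[1.2, 3.92, -4.89],[1.28, 4.21, -5.54],[1.36, 4.47, -6.21],[1.43, 4.69, -6.89],[1.49, 4.88, -7.58],[1.53, 5.03, -8.27],[1.57, 5.15, -8.98],[1.6, 5.24, -9.69],[1.61, 5.29, -10.41],[1.62, 5.31, -11.12],
```

>>> drive_tool([
  [0.09,0.29,-0.2,0],
  [0.18,0.58,-0.39,0],
  [0.25,0.84,-0.63,0],
  [0.33,1.09,-0.87,0],
  [0.41,1.34,-1.12,0],
  [0.48,1.58,-1.38,0],
  [0.55,1.81,-1.64,0],
  [0.62,2.04,-1.91,0],
  [0.69,2.26,-2.18,0],
  [0.75,2.47,-2.46,0],
  [0.82,2.68,-2.75,0],
  [0.88,2.88,-3.04,0],
  [0.94,3.07,-3.34,0],
  [0.99,3.26,-3.64,0],
  [1.05,3.44,-3.95,0],
  [1.1,3.61,-4.26,0],
  [1.15,3.77,-4.57,0],
  [1.2,3.92,-4.89,0],
])

```text
t: 10.02
tool_pos: [0.5895, -0.1319, 0.1705]
orientation: [[0.292, 0.956, 0.002], [0.956, -0.292, 0.002], [0.003, 0.001, -1.0]]
contact_force: [-0.3, 4.3, 9.5]
width: 0.51
grasp_force: 39.5
```

>>> drive_tool([
  [0.04,0.15,-0.32,0],
  [0.08,0.29,-0.65,0],
  [0.12,0.42,-0.98,0],
  [0.16,0.55,-1.32,0],
  [0.19,0.66,-1.66,0],
  [0.23,0.77,-2.0,0],
  [0.26,0.87,-2.34,0],
  [0.29,0.96,-2.69,0],
  [0.31,1.04,-3.03,0],
  [0.33,1.11,-3.38,0],
  [0.35,1.17,-3.73,0],
  [0.37,1.23,-4.09,0],
  [0.38,1.28,-4.44,0],
  [0.4,1.32,-4.8,0],
  [0.41,1.35,-5.15,0],
  [0.41,1.37,-5.5,0],
])

```text
t: 11.35
tool_pos: [0.5936, -0.1179, 0.1149]
orientation: [[0.292, 0.957, 0.001], [0.957, -0.292, 0.003], [0.003, 0.001, -1.0]]
contact_force: [-0.2, 5.5, 6.4]
width: 0.509
grasp_force: 39.9
```

>>> drive_tool([
  [0,0,-0.15,0],
  [0,0,-0.3,0],
  [0,0,-0.45,0],
  [0,0,-0.6,0],
  [0,0,-0.75,0],
  [0,0,-0.75,0],
])

```text
t: 11.85
tool_pos: [0.5937, -0.1177, 0.1072]
orientation: [[0.291, 0.957, 0.001], [0.957, -0.291, 0.003], [0.003, 0.0, -1.0]]
contact_force: [1.0, 5.4, 5.7]
width: 0.511
grasp_force: 40.0
```

>>> drive_tool([
  [0,0,-0.12,0],
  [0,0,-0.25,0],
  [0,0,-0.37,0],
  [0,0,-0.5,0],
  [0,0,-0.5,0],
])

```text
t: 12.27
tool_pos: [0.5938, -0.1178, 0.1029]
orientation: [[0.292, 0.956, 0.002], [0.956, -0.292, 0.003], [0.003, 0.001, -1.0]]
contact_force: [-0.2, 5.8, 10.3]
width: 0.509
grasp_force: 40.8
```

>>> drive_tool([
  [0,0,-0.1,0],
  [0,0,-0.2,0],
  [0,0,-0.3,0],
  [0,0,-0.3,0],
])

```text
t: 12.6
tool_pos: [0.594, -0.118, 0.101]
orientation: [[0.293, 0.956, 0.003], [0.956, -0.293, 0.003], [0.004, 0.002, -1.0]]
contact_force: [-2.1, 5.5, 15.3]
width: 0.509
grasp_force: 41.7
```

>>> drive_tool([
  [0,0,-0.1,0],
  [0,0,-0.2,0],
  [0,0,-0.2,0],
])

```text
t: 12.85
tool_pos: [0.5942, -0.1181, 0.0997]
orientation: [[0.293, 0.956, 0.003], [0.956, -0.293, 0.003], [0.004, 0.002, -1.0]]
contact_force: [-2.3, 6.2, 18.5]
width: 0.511
grasp_force: 42.4
```

>>> drive_tool([
  [0,0,0.3,0],
  [0,0,0.3,0],
  [0,0,0.3,0],
  [0,0,0.3,0],
  [0,0,0.3,0],
  [0,0,0.3,0],
  [0,0,0.3,0],
  [0,0,2,0],
  [0,0,4,0],
  [0,0,7,0],
  [0,0,10,0],
  [0,0,13,0],
  [0,4,13,0],
  [0,8,13,0],
  [0,12,13,0],
  [0,16,13,0],
  [0,20,13,0],
  [0,20,13,0],
], hand=1)

```text
t: 14.35
tool_pos: [0.5921, 0.0934, 0.2263]
orientation: [[0.277, 0.961, -0.002], [0.961, -0.277, 0.009], [0.008, -0.005, -1.0]]
contact_force: [-0.9, 2.2, -0.5]
width: 1.002
grasp_force: 0.0
```

Run:
```python
from h import *
a=camera("top")[150:290,280:420];b=camera("scene")[205:345,270:410]
f=lambda i:cv2.convertScaleAbs(cv2.resize(i,(400,400),interpolation=cv2.INTER_CUBIC),alpha=1.6,beta=10)
cv2.imwrite("pics/f4.png",np.hstack([f(a),f(b)]));print(telemetry.read_state()['tool_pos'])
```

```text
[0.59249634 0.08344289 0.22689033]
```

View pics/f4.png

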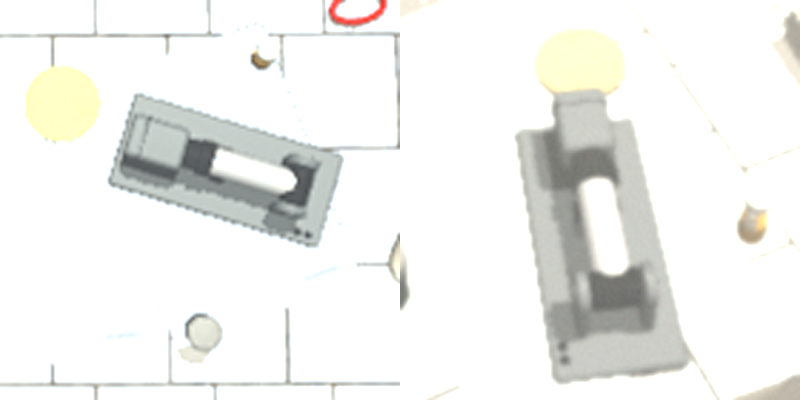

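The images show the mast lying shortened, with no bare tube between the collars or at the head. The dish, vial and case haven't moved. I'll confirm it is flat with a gentle closed-finger press on the head's back, which should be at z=70 mm, giving TCP z about 0.143.

>>> drive_tool([
  [0,-4,0,0],
  [0,-8,0,0],
  [0,-12,0,0],
  [0,-16,0,0],
  [0,-19.6,0,0],
  [0,-19.6,0,0],
  [0,-19.6,0,0],
  [0,-19.6,-2,0],
  [0,-19.6,-4,0],
  [0,-19.6,-6,0],
  [0,-19.6,-7,0],
  [0,-19.6,-7.5,0],
  [0,-19.6,-7.5,0],
  [0,-19.6,-7.5,0],
  [0,-19.6,-7.5,0],
], hand=-1)

```text
t: 15.7
tool_pos: [0.5936, -0.1159, 0.1536]
orientation: [[0.292, 0.956, 0.002], [0.956, -0.292, -0.001], [0.0, 0.002, -1.0]]
contact_force: [0.2, -0.6, 0.4]
width: 0.001
grasp_force: 0.0
```

>>> drive_tool([
  [0,0,-0.2,0],
  [0,0,-0.4,0],
  [0,0,-0.6,0],
  [0,0,-0.8,0],
  [0,0,-0.9,0],
  [0,0,-1.0,0],
  [0,0,-1.1,0],
  [0,0,-1.1,0],
])

```text
t: 16.37
tool_pos: [0.593, -0.1156, 0.1416]
orientation: [[0.292, 0.956, 0.0], [0.956, -0.292, 0.0], [0.0, 0.0, -1.0]]
contact_force: [0.3, 0.8, 4.0]
width: 0.001
grasp_force: 1.4
```

>>> drive_tool([
  [0,0,-0.1,0],
  [0,0,-0.2,0],
  [0,0,-0.3,0],
  [0,0,-0.3,0],
  [0,0,-0.3,0],
])

```text
t: 16.78
tool_pos: [0.5934, -0.1156, 0.1396]
orientation: [[0.292, 0.956, 0.002], [0.956, -0.292, 0.001], [0.001, 0.001, -1.0]]
contact_force: [-1.1, 2.7, 7.9]
width: -0.005
grasp_force: 4.1
```

>>> drive_tool([
  [0,0,-0.1,0],
  [0,0,-0.2,0],
  [0,0,-0.3,0],
  [0,0,-0.3,0],
  [0,0,-0.3,0],
])

```text
t: 17.2
tool_pos: [0.5938, -0.1156, 0.1378]
orientation: [[0.292, 0.956, 0.003], [0.956, -0.292, 0.001], [0.002, 0.003, -1.0]]
contact_force: [-3.0, 2.8, 13.1]
width: -0.001
grasp_force: 6.8
```

>>> drive_tool([
  [0,0,0.6,0],
  [0,0,0.9,0],
  [0,0,0.9,0],
  [0,0,0.6,0],
  [0,0,0.6,0],
  [0,0,0.6,0],
])

```text
t: 17.7
tool_pos: [0.5931, -0.116, 0.1413]
orientation: [[0.293, 0.956, 0.0], [0.956, -0.293, -0.0], [-0.0, 0.0, -1.0]]
contact_force: [-0.5, 0.3, 3.4]
width: 0.0
grasp_force: 1.7
```

The same force at the same height means the contact is elastic, so the mast is on its stop. One last gentle axial nudge on the end face will confirm the sections are home.

>>> drive_tool([
  [0,0,1.5,0],
  [0,0,3,0],
  [0.5,1.5,3,0],
  [1,3.5,3,0],
  [1.6,5.2,3,0],
  [2,6.6,3,0],
  [2,6.6,3,0],
  [2,6.6,1.5,0],
  [2,6.6,0,0],
  [2,6.6,-1.2,0],
  [2,6.6,-2.1,0],
  [2,6.6,-2.1,0],
  [1.8,6.0,-2.1,0],
  [1.7,5.6,-2.1,0],
  [1.6,5.2,-2.1,0],
  [1.5,4.9,-2.1,0],
  [1.4,4.6,-2.1,0],
  [1.4,4.6,-2.1,0],
])

```text
t: 19.2
tool_pos: [0.6067, -0.0711, 0.121]
orientation: [[0.294, 0.956, 0.001], [0.956, -0.294, -0.001], [-0.001, 0.001, -1.0]]
contact_force: [0.1, 0.9, -0.0]
width: -0.001
grasp_force: 0.0
```

>>> drive_tool([
  [-0.06,-0.2,0,0],
  [-0.12,-0.4,0,0],
  [-0.18,-0.6,0,0],
  [-0.21,-0.7,0,0],
  [-0.21,-0.7,0,0],
])

```text
t: 19.62
tool_pos: [0.6061, -0.0723, 0.1205]
orientation: [[0.289, 0.957, 0.002], [0.957, -0.289, 0.006], [0.007, -0.0, -1.0]]
contact_force: [2.4, 5.9, -0.1]
width: 0.002
grasp_force: 3.3
```

>>> drive_tool([
  [-0.06,-0.2,0,0],
  [-0.12,-0.4,0,0],
  [-0.18,-0.6,0,0],
  [-0.18,-0.6,0,0],
])

```text
t: 19.95
tool_pos: [0.6058, -0.0728, 0.1206]
orientation: [[0.286, 0.958, 0.004], [0.958, -0.286, 0.014], [0.015, -0.001, -1.0]]
contact_force: [3.9, 13.9, 0.9]
width: -0.003
grasp_force: 7.0
```

It holds firm at 14 N with no travel, so both sections are home. I'll retreat.

>>> drive_tool([
  [0.4,1.3,0,0],
  [0.7,2.2,0,0],
  [0.7,2.2,0,0],
  [0.7,2.2,2,0],
  [0.7,2.2,5,0],
  [0.7,2.2,9,0],
  [0.7,2.2,13,0],
  [0.7,6,15,0],
  [0.7,10,15,0],
  [0.7,14,15,0],
  [0.7,18,15,0],
  [0.7,18,15,0],
  [0.7,18,15,0],
])

```text
t: 21.03
tool_pos: [0.6095, 0.1002, 0.2697]
orientation: [[0.287, 0.958, -0.001], [0.958, -0.287, -0.0], [-0.0, -0.001, -1.0]]
contact_force: [-0.7, -1.6, -0.3]
width: -0.003
grasp_force: 0.0
```

Run:
```python
from h import *
a=camera("top")[150:290,280:420];b=camera("scene")[205:345,270:410]
f=lambda i:cv2.convertScaleAbs(cv2.resize(i,(400,400),interpolation=cv2.INTER_CUBIC),alpha=1.6,beta=10)
cv2.imwrite("pics/f5.png",np.hstack([f(a),f(b)]))
```

```text
(no output)
```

View pics/f5.png

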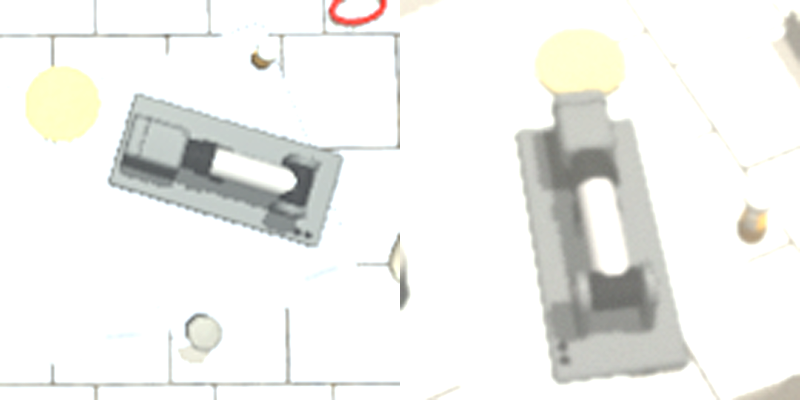

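The mast lies flat and short, with the head at top-crop (160,145). The dish (62,104), vial (262,58) and case (203,331) are where they were.

```bash
python3 -c "
from workcell import *
print(sign_off())"
```

```text
the job is handed in; nothing more can be done
None
```

The document camera is put away and handed in at about 21 s: both sections are fully home, inner first, and the mast lies flat in its saddle, released, with the dish, vial and case unmoved; one mistaken downward move early on pushed the inner section partly in and tipped the mast about 0.06 rad further over, which I did not undo.

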